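# Refit the ejector disc on a vegetable cutter and turn it over by hand

### The job

Put the white ejector disc back on the vegetable cutter's spindle: without forcing it, turn it until its slotted hub finds the spindle's cross pin and press it fully home in the well. Then check that it runs freely by turning it by hand through one full turn, in either direction, and leave it fully home.

Things in the scene. Friction and masses are not known exactly. Their poses are not given: they have to be found in the camera images.
- machine: drive unit of a vegetable cutter, lid off: a fixed square aluminium block 198 x 198 mm, 78 mm high, with a round well in its top (160 mm across, on the block's centre), in it the spindle with its steel drive platter. Origin: centre of its underside on the table; z up
- seat (a point): centre of the top of the flat steel drive platter (140 mm across, turns with the spindle) in the well, 44 mm above the table, 34 mm below the block's top. Here a straight steel cross pin, 48 mm long and 7 mm wide, its top 8 mm above this point, drives the disc. The angle of the pin is not reported: it can be any. The disc's slotted hub fits over it in four positions 90 degrees apart, with about 6 degrees of play either way
- shaft_top (a point): top of the spindle's round shaft (12 mm diameter), 23 mm above the seat point. Out of it stands a plunger (9 mm diameter) up to 39 mm above the seat point, held by friction: about 6 N pushes it down, no spring. Until hub and pin match, the disc rides on them 8 to 9 mm too high; pressed harder than about 10 N it may drag the spindle round; well over 25 N is forcing it
- spindle (a joint): turn of the spindle since the start, rad, positive counter-clockwise seen from above, 0 at the start whatever the angle of the cross pin; a whole turn is 6.28 either way. It drags with about 0.08 N m (1.3 N at a peg) and stays where it is left
- disc: the loose ejector disc, white plastic, about 0.5 kg: a round plate 150 mm across, 4 mm thick, top at z = 34 mm, on a square hub 48 mm wide and three round feet, all 30 mm deep, on which it stands. Three pegs and a grip bar on top. Origin: centre of the hub's underside; z up. Fully home, the origin is at the seat point: hub on the platter, plate flush with the block's top, 78 mm above the table
- bore (a point): on the disc's axis, 9 mm above its origin: mouth of the blind bore, 15 mm square, that takes the shaft with 1.5 mm play all round and ends 30 mm above the origin. Below it the hub's underside has a crossed slot, 12 mm wide and 9 mm deep, along the disc's x and y
- grip (a point): in the middle of the disc's grip bar, on its axis 57 mm above the origin; the bar is 46 mm long (disc's x), 24 mm thick (y) and 36 mm tall, from 34 to 70 mm above the origin
- peg0 (a point): on the axis of the disc's upright round peg at +x, 60 mm from the disc's axis: 12 mm in diameter, 32 mm tall from the plate; this point is 8 mm below its top, 24 mm above the plate. Pushed sideways at a peg with more than about 2 to 3 N the disc can tip a little and bind; ease off and it settles flat again
- peg1 (a point): the same on the peg 120 degrees counter-clockwise from it
- peg2 (a point): the same on the third peg

How it is judged:
By the outcome, as a careful person would: the job done as asked, in the order asked, and still so for the second after the job is handed in, with the robot touching nothing.
It also fails if it takes over 72 s, if anything falls off the work surface, if the arm or the gripper's body presses on something with over 40 N, if the wrist force passes 120 N, or if a joint passes its speed limit or range.

### The arm

A 7-joint arm with a two-finger parallel gripper is mounted at the origin on a cart in front of the work surface, level with it; the furniture and walls round the work are solid. World frame = base frame: x ahead of the robot, y to its left, z up, the work surface at z = 0. Lengths are in m, angles in degrees, forces in N, time in s.
With the tool pointing down it reaches from about 0.35 to 0.9 m from the base axis. Payload 8.1 kg.
Tool frame: the origin (TCP) lies midway between the tips of the shut fingers; the grasp point (between the pads) lies 19 mm behind it (env.grip_depth is the distance from the TCP to the grasp point, in m); z points along the fingers, y is the direction in which the jaws open and shut (so a half turn about z gives the same grasp; the last joint's range is limited). The gripper opens to 85 mm and grips with 20 to 120 N. Pads are 22 mm wide; open, the fingers measure 114 mm over their backs; the gripper's body (76 mm by 85 mm) begins 54 mm behind the grasp point. The pads swing forward as they close: fully open they stand 13 mm farther back than shut.
Start: joints at [-75.321, 24.895, 1.432, 90.138, -0.665, 64.973, -4.303], TCP at [0.219, 0.585, 0.231] pointing down, gripper open.
Joint ranges: [-149.89, 149.89], [-25.12, 119.58], [-72.63, 75.52], [4.76, 147.25], [-75.54, 255.54], [6.69, 114.76], [-157.13, 157.13]. Speed limits (degrees/s): [127.2, 127.2, 172.46, 172.46, 180, 180, 180].

### API

Orientations are given as a 3x3 rotation matrix whose columns are the frame's x, y, z axes.
In Python, from workcell import monitor, vision, job, env gives the robot as it stands.
- The arm moves only by the shell command python3 -m crank 'ROWS' [FORCE]. ROWS is JSON, a list of rows, each a list of 3 entries, a list of its own where there are three numbers: the shift along the tool's x, y, z in mm, then the turn, a rotation vector about the tool's x, y, z in rad, then the gripper's target within -1 to 1 (shut at 1, half-way at 0, fully open at -1). In form: [[[x, y, z], [rx, ry, rz], gripper], ...]. A call has 1 to 12 rows; each row is the pose to reach, as a shift and turn from the pose commanded when the call began, along the tool's axes at that moment; what a row does not reach only later rows make up. A row lasts 1/8 s, in which the tool goes at most 62.5 mm and 10.7 degrees, less where a joint would pass 70% of its speed; a pose out of reach is approached as far as the arm can. A call with a gripper value outside its range is refused whole. The fingers move at their own pace and stop on an object; FORCE is the grip in N (left out, the last holds). Time passes only in rows, so rows that repeat a pose let the fingers close. It gives the time, the measured TCP pose, the force and the opening at its end, in the units of the state.
- monitor.get_state(): the state, without advancing time (a new reading comes with each control period).
- vision.capture(name): name is "side" or "top"; returns a dict with "frame" (480x640x3 uint8, red, green, blue), "fov_y" (degrees; the focal length in pixels is half the picture's height over the tangent of half this angle, whatever the lens; pixels are square), "cx", "cy" (the principal point, pixels), "origin" and "attitude" of the camera in the world. Camera axes: x right, y down, z forward; pixel columns grow to the right and rows downward; lengths in m; the calibration is good to about 2 mm. A picture is of the moment at which its call begins. There is no depth.
- job.finish_job(): hands the job in, once; it reports no verdict.
The state is a dict: "time": time; "joints": joint angles; "qd": joint speeds; "tau": joint torques, N m; "eef_pos": TCP position; "tool_rot": TCP orientation; "ft_force": force on the tool from outside, world axes, zero at the start; "moment": the same for the moment, N m; "width": opening from 0.0 (shut) to 1.0 (fully open).
Only numpy, scipy, OpenCV 4.12 (cv2) and the standard library are available. Lean on these libraries where they do the work, as an engineer would, in place of code of your own. Each camera call takes 0.05 s, during which the arm holds its last target. There are 200 camera calls.

## Working session

There is one attempt and no reset: what is moved stays moved. The work goes in short steps, Python scripts to look and compute and a shell command to move; the robot and the scene stay as the last step left them, time stands still between calls to the robot, and variables do not carry over. Pictures are saved under pics/ and viewed, about 8 in all and at most 12, crops included, and the job is handed in when it is done.

```bash
mkdir -p pics; ls
python3 - <<'E'
from workcell import monitor, vision, job, env
import cv2,numpy as np
s=monitor.get_state(); print({k:np.round(v,3).tolist() for k,v in s.items()}, env.grip_depth)
for n in("side","top"):
    c=vision.capture(n); cv2.imwrite(f"pics/{n}0.png",c["frame"][:,:,::-1]); print(n,c["fov_y"],c["cx"],c["cy"],np.round(c["origin"],4).tolist(),np.round(c["attitude"],4).tolist())
E
```

```text
pics
{'time': 0.0, 'joints': [-75.319, 24.934, 1.429, 90.19, -0.664, 64.974, -4.302], 'qd': [-0.063, 0.016, -0.028, 0.041, 0.019, -0.057, -0.003], 'tau': [-0.001, -67.047, 1.025, -31.622, 0.015, 0.012, 0.0], 'eef_pos': [0.219, 0.585, 0.231], 'tool_rot': [[-0.936, 0.351, -0.0], [0.351, 0.936, -0.002], [-0.0, -0.002, -1.0]], 'ft_force': [0.027, 0.21, -0.036], 'moment': [-0.018, -0.005, 0.034], 'width': 1.002} 0.0187
side 54.809859280458674 319.83343032758154 239.6866729929369 [0.5819, -0.6402, 0.6022] [[0.998, 0.0542, -0.0311], [0.0581, -0.621, 0.7816], [0.0231, -0.7819, -0.623]]
top 42.765890074914154 321.62405861963174 244.71613519723724 [0.4188, 0.0302, 1.1563] [[-0.0097, -0.9921, 0.1251], [-0.9999, 0.0082, -0.0121], [0.0109, -0.1252, -0.9921]]
```

View pics/top0.png

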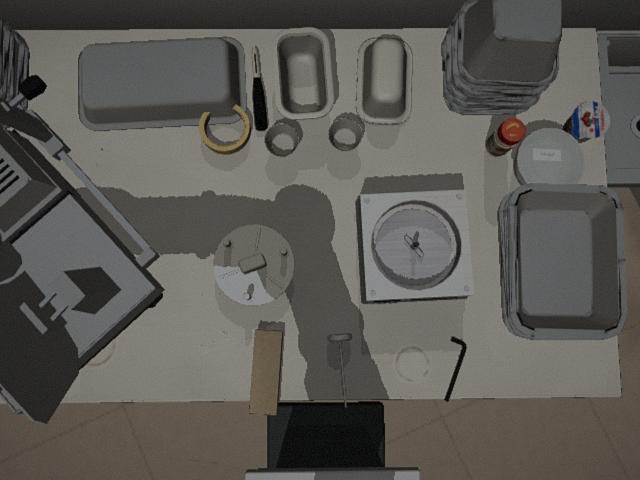

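View pics/side0.png

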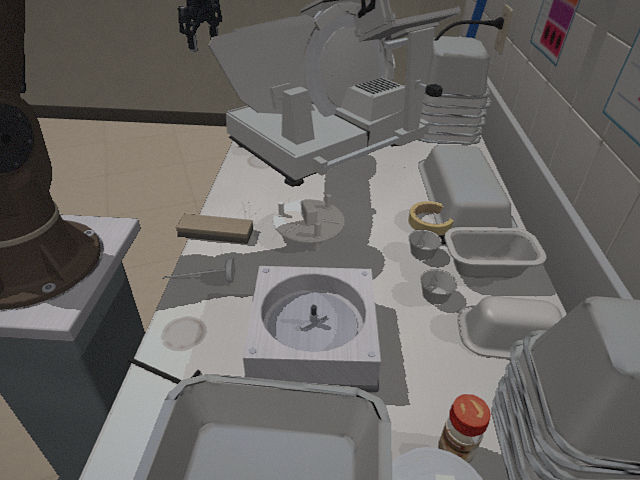

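The top view shows the disc at about (254,264), with its grip bar at (252,263) and pegs at (227,243), (284,253) and (249,295). The machine well is at (415,246). I'll enlarge both.

```bash
cat > h.py <<'E'
from workcell import monitor, vision
import cv2,numpy as np
def cam(n):
    c=vision.capture(n); c["f"]=240/np.tan(np.radians(c["fov_y"]/2)); return c
def ray(c,u,v,z):
    d=np.array(c["attitude"])@[(u-c["cx"])/c["f"],(v-c["cy"])/c["f"],1.]; o=np.array(c["origin"]); return o+d*(z-o[2])/d[2]
def proj(c,p):
    q=np.array(c["attitude"]).T@(np.array(p)-c["origin"]); return q[:2]/q[2]*c["f"]+[c["cx"],c["cy"]]
def crop(c,x,y,w,h,s):
    g=cv2.resize(c["frame"][y:y+h,x:x+w,::-1],None,fx=s,fy=s,interpolation=cv2.INTER_CUBIC); return cv2.convertScaleAbs(g,alpha=1.4,beta=10)
E
python3 - <<'E'
from h import *
t=cam("top"); s=cam("side")
a=np.hstack([crop(t,204,214,100,100,4),crop(t,365,196,100,100,4)])
b=np.hstack([crop(s,262,180,100,50,4),crop(s,262,272,100,75,4)[:200]])
cv2.imwrite("pics/c1.png",np.vstack([a,b]))
E
```

```text
(no output)
```

View pics/c1.png

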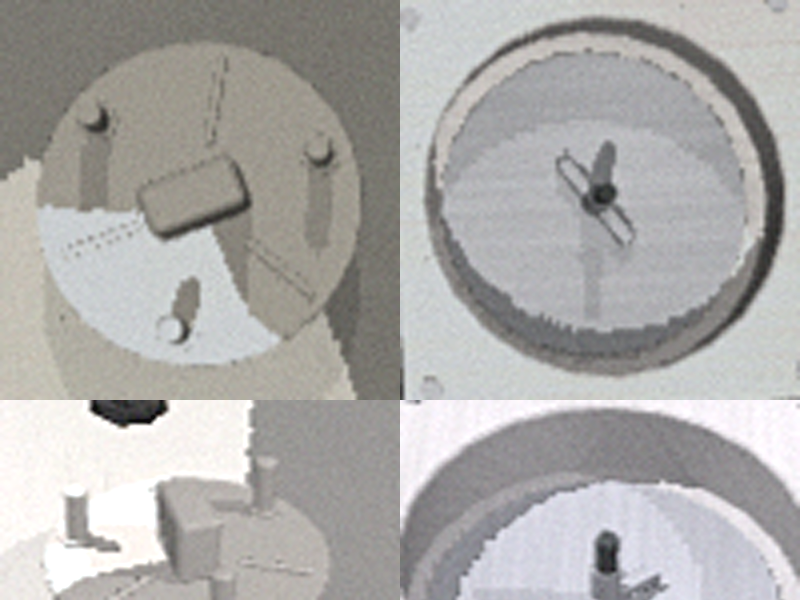

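Run:
```python
from h import *
t=cam("top"); s=cam("side")
r=lambda u,v,z:ray(t,u,v,z)[:2]
peg=np.array([r(227.25,242.75,.066),r(284.5,251,.066),r(247.75,295.25,.066)])
c=peg.mean(0); print("pegs",peg.round(4),"c",c.round(4))
for p in peg: print(np.hypot(*(p-c)),np.degrees(np.arctan2(*(p-c)[::-1])))
# plate circle
print("plate",r(204+200/4,214+204/4,.034))
b=np.array([r(204+x/4,214+y/4,.070) for x,y in((138,183),(230,153),(250,200),(160,238))]); print("bar",b.mean(0),np.degrees(np.arctan2(*(b[1]-b[0])[::-1])),np.degrees(np.arctan2(*(b[2]-b[3])[::-1])))
print("well",r(416.6,244.75,.078),"plunger",r(416.25,243.5,.083))
p=np.array([r(405,234.75,.052),r(423,256,.052)]);d=p[1]-p[0];print("pin",p.mean(0),np.degrees(np.arctan2(d[1],d[0])),np.hypot(*d))
# side: plunger top, well rim via projecting
print("side plunger",ray(s,262+205/4,272+132/4,.083)) 
print("side pegs",[ray(s,262+x/4,180+y/4,.066)[:2].round(4) for x,y in((75,90),(263,62))])
# block top from side/top: bright block contour
for n,k in(("top",t),("side",s)):
    print(n,"proj",proj(k,[*r(416.6,244.75,.078),.078]))
```

```text
pegs [[0.5611 0.1859]
 [0.5454 0.0835]
 [0.467  0.1487]] c [0.5245 0.1394]
0.059208901575529674 51.79720326087754
0.05966399177929214 -69.50758683120786
0.058261770133067034 170.7546973075401
plate [0.52372338 0.14103439]
bar [0.52508416 0.13992334] -72.2350630034642 -67.41398785772796
well [ 0.55322078 -0.15163351] plunger [ 0.55483    -0.15023522]
pin [ 0.55539646 -0.15121507] -141.06492253741482 0.050411622302781164
side plunger [ 0.55527144 -0.14965874  0.083     ]
side pegs [array([0.4677, 0.1483]), array([0.5631, 0.1836])]
top proj [416.6  244.75]
side proj [311.77933272 308.12871876]
```

```bash
cat >> h.py <<'E'
def tri(a,ua,b,ub):
    P=lambda c:np.diag([c["f"],c["f"],1])@np.hstack([np.array(c["attitude"]).T,-(np.array(c["attitude"]).T@c["origin"])[:,None]])
    n=lambda c,u:np.array(u,float)-[c["cx"],c["cy"]]
    X=cv2.triangulatePoints(P(a),P(b),n(a,ua),n(b,ub)).ravel(); return X[:3]/X[3]
def to(p,yaw_y=None):
    "shift (mm) and rz (rad) in tool axes to put TCP at p with tool y at heading yaw_y deg (mod 180)"
    s=monitor.get_state(); R=np.array(s["tool_rot"]); e=R.T@(np.array(p)-s["eef_pos"])*1e3
    h=np.degrees(np.arctan2(R[1,1],R[0,1])); out=[e.round(1).tolist()]
    if yaw_y is not None: d=(yaw_y-h+90)%180-90; out.append(round(-np.radians(d),4))
    return out
E
python3 - <<'E'
from h import *
t=cam("top"); s=cam("side")
print(proj(s,[.219,.585,.231]),proj(t,[.219,.585,.231]))
print("front plate corner",tri(t,(40,422),s,(212,45)),tri(t,(162,293),s,(293,182)),tri(t,(78,378),s,(230,112)))
print("z guesses",[ray(t,40,422,z).round(3) for z in(.1,.2,.3,.4)],[ray(s,212,45,z).round(3) for z in(.1,.2,.3,.4)])
for p in([.219,.585,.42],[.5247,.1397,.30],[.5247,.1397,.10]):print(p,to(p,21))
cv2.imwrite("pics/c2.png",np.hstack([crop(t,0,70,200,360,2)[:600],crop(s,180,0,200,190,2)[:600].copy() if 0 else cv2.copyMakeBorder(crop(s,180,0,200,190,2),0,340,0,0,cv2.BORDER_CONSTANT)[:600]][0:1]+[cv2.copyMakeBorder(crop(s,180,0,200,190,2),0,220,0,0,cv2.BORDER_CONSTANT)]))
E
```

```text
[204.28668768  50.55810655] [-67.72145999 465.0216759 ]
front plate corner [0.28914209 0.404086   0.2980531 ] [0.47502551 0.31295187 0.01521439] [0.32646761 0.41077257 0.14463294]
z guesses [array([0.258, 0.49 , 0.1  ]), array([0.273, 0.446, 0.2  ]), array([0.288, 0.403, 0.3  ]), array([0.304, 0.359, 0.4  ])] [array([0.102, 1.086, 0.1  ]), array([0.197, 0.742, 0.2  ]), array([0.293, 0.398, 0.3  ]), array([0.389, 0.055, 0.4  ])]
[0.219, 0.585, 0.42] [[0.4, -0.3, -188.8], np.float64(0.8454)]
[0.5247, 0.1397, 0.3] [[-442.2, -309.9, -68.7], np.float64(0.8454)]
[0.5247, 0.1397, 0.1] [[-442.2, -309.8, 131.3], np.float64(0.8454)]
```

View pics/c2.png

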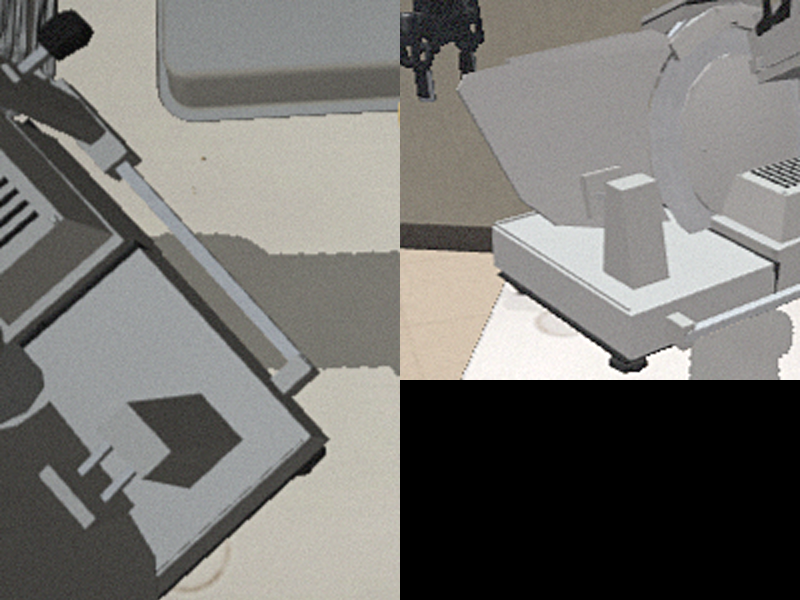

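```bash
python3 -m crank '[[[0,0,-60],[0,0,0],-1],[[0,0,-120],[0,0,0],-1],[[0,0,-180],[0,0,0],-1],[[0,0,-240],[0,0,0],0],[[0,0,-240],[0,0,0],0],[[0,0,-240],[0,0,0],0]]'; python3 -c "
from h import *
print(to([.5247,.1397,.46],21))"
```

```text
time: 1.15
eef_pos: [0.2194, 0.5852, 0.471]
tool_rot: [[-0.936, 0.351, -0.0], [0.351, 0.936, -0.0], [-0.0, -0.0, -1.0]]
ft_force: [-0.3, -0.4, -1.3]
width: 0.499
[[-442.2, -309.9, 11.0], np.float64(0.8455)]
```

```bash
python3 -m crank '[[[-49,-34,0],[0,0,0.09],0],[[-98,-69,0],[0,0,0.19],0],[[-147,-103,0],[0,0,0.28],0],[[-196,-138,0],[0,0,0.37],0],[[-245,-172,0],[0,0,0.47],0],[[-294,-206,0],[0,0,0.56],0],[[-343,-240,0],[0,0,0.65],0],[[-392,-275,0],[0,0,0.75],0],[[-442,-310,0],[0,0,0.845],0],[[-442,-310,0],[0,0,0.845],0],[[-442,-310,0],[0,0,0.845],0],[[-442,-310,0],[0,0,0.845],0]]'; python3 -m crank '[[[0,0,62],[0,0,0],0],[[0,0,124],[0,0,0],0],[[0,0,186],[0,0,0],0],[[0,0,248],[0,0,0],0],[[0,0,310],[0,0,0],0],[[0,0,350],[0,0,0],0],[[0,0,370],[0,0,0],0],[[0,0,370],[0,0,0],0]]'
python3 - <<'E'
from h import *
print(to([.5247,.1397,.04],21))
t=cam("top"); s=cam("side")
cv2.imwrite("pics/c3.png",np.hstack([crop(t,204,214,100,100,4),crop(s,262,140,100,100,4)]))
E
```

```text
time: 2.65
eef_pos: [0.5237, 0.1412, 0.4706]
tool_rot: [[-0.361, 0.932, -0.001], [0.932, 0.361, 0.0], [0.001, -0.001, -1.0]]
ft_force: [-0.4, 0.5, 0.3]
width: 0.5
time: 3.65
eef_pos: [0.5228, 0.1407, 0.0999]
tool_rot: [[-0.361, 0.933, -0.003], [0.933, 0.361, -0.001], [0.0, -0.003, -1.0]]
ft_force: [-0.7, 0.2, 0.2]
width: 0.498
[[-1.6, 1.6, 59.9], np.float64(0.0027)]
```

View pics/c3.png

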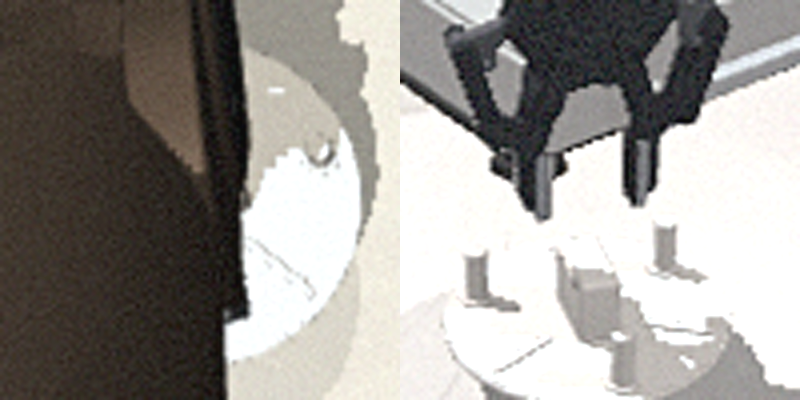

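The fingers straddle the bar, with tips at crop (540,215) and (640,200) and the bar between them. Next I descend and grip.

```bash
python3 -m crank '[[[-1.6,1.6,25],[0,0,0],0],[[-1.6,1.6,45],[0,0,0],0],[[-1.6,1.6,58],[0,0,0],0],[[-1.6,1.6,60],[0,0,0],0]]' 60;  python3 -m crank '[[[0,0,0],[0,0,0],0.5],[[0,0,0],[0,0,0],0.8],[[0,0,0],[0,0,0],1],[[0,0,0],[0,0,0],1],[[0,0,0],[0,0,0],1],[[0,0,0],[0,0,0],1]]' 60
```

```text
time: 4.25
eef_pos: [0.5266, 0.1391, 0.0414]
tool_rot: [[-0.359, 0.933, -0.0], [0.933, 0.359, 0.0], [0.0, 0.0, -1.0]]
ft_force: [1.2, -0.5, 0.4]
width: 0.499
time: 5.0
eef_pos: [0.5271, 0.139, 0.0421]
tool_rot: [[-0.359, 0.933, 0.001], [0.933, 0.359, 0.001], [0.0, 0.001, -1.0]]
ft_force: [-0.5, -0.6, 6.7]
width: 0.268
```

```bash
python3 -m crank '[[[0,0,-20],[0,0,0],1],[[0,0,-60],[0,0,0],1],[[0,0,-110],[0,0,0],1],[[0,0,-130],[0,0,0],1],[[0,0,-130],[0,0,0],1],[[0,0,-130],[0,0,0],1]]'; python3 -c "
from h import *
print(to([.5545,-.1503,.17],39))"
```

```text
time: 5.75
eef_pos: [0.5254, 0.1387, 0.17]
tool_rot: [[-0.359, 0.933, -0.002], [0.933, 0.359, -0.001], [0.0, -0.002, -1.0]]
ft_force: [-0.1, -0.9, -6.3]
width: 0.27
[[-280.1, -76.6, 0.1], np.float64(-0.3135)]
```

```bash
python3 -m crank '[[[-40,-11,0],[0,0,-0.05],1],[[-80,-22,0],[0,0,-0.1],1],[[-120,-33,0],[0,0,-0.15],1],[[-160,-44,0],[0,0,-0.2],1],[[-200,-55,0],[0,0,-0.25],1],[[-240,-66,0],[0,0,-0.3],1],[[-265,-72.5,0],[0,0,-0.314],1],[[-280,-76.6,0],[0,0,-0.314],1],[[-280,-76.6,0],[0,0,-0.314],1],[[-280,-76.6,0],[0,0,-0.314],1]]'
python3 - <<'E'
from h import *
print(to([.5545,-.1503,.17],39))
s=cam("side");t=cam("top")
cv2.imwrite("pics/c4.png",np.hstack([crop(t,360,190,133,150,3),crop(s,240,190,133,150,3)]))
E
```

```text
time: 7.0
eef_pos: [0.5553, -0.1483, 0.1707]
tool_rot: [[-0.631, 0.776, -0.001], [0.776, 0.631, 0.001], [0.002, -0.0, -1.0]]
ft_force: [-0.9, -0.8, -5.8]
width: 0.27
[[-1.0, -1.9, 0.7], np.float64(0.0017)]
```

View pics/c4.png

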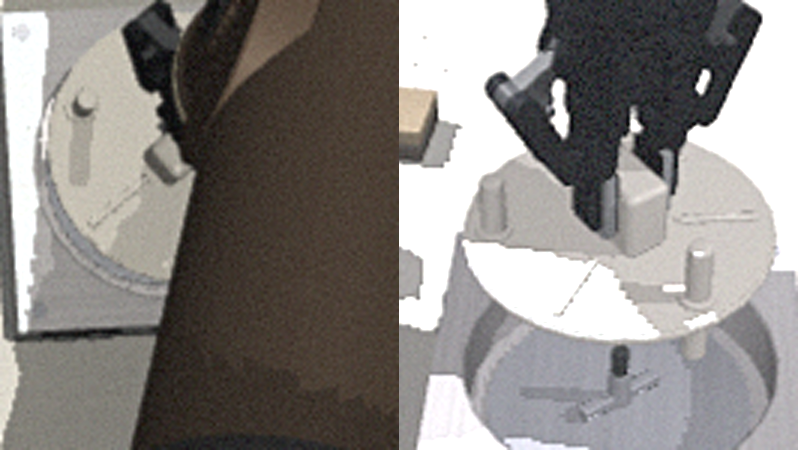

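Run:
```python
from h import *
s=cam("side");t=cam("top"); st=monitor.get_state(); z=st["eef_pos"][2]; R=np.array(st["tool_rot"]); print(np.round(st["eef_pos"],4))
zp=z+.024
a=ray(s,270.3,250,zp)[:2]; b=ray(s,340,274,zp)[:2]; c=ray(t,388,223.3,zp)[:2]
print(a,b,c)
d=b-a; yaw=np.degrees(np.arctan2(d[1],d[0])); print("len(104)",np.hypot(*d),"disc yaw",yaw-21+0-0)
# segment from peg1(120+... ) : direction of peg0-peg2 in disc frame
p=lambda k,y:.06*np.array([np.cos(np.radians(y+120*k)),np.sin(np.radians(y+120*k))])
d0=p(0,0)-p(2,0); print("yaw",yaw-np.degrees(np.arctan2(d0[1],d0[0])))
y=-51
print("centre",a-p(2,y),b-p(0,y),a-p(1,y),b-p(1,y),"top:",[c-p(k,y) for k in range(3)])
zt=z-.008
l=ray(s,240+(465-400)/3,190+235/3,zt);r=ray(s,240+(776-400)/3,190+240/3,zt);u=ray(s,240+(625-400)/3,190+137/3,zt);w=ray(s,240+(615-400)/3,190+340/3,zt)
print("plate",l,r,u,w)
# pin in side view, ends (585,415),(655,378); plunger top (620,350)
e=[ray(s,240+(x-400)/3,190+v/3,.052)[:2] for x,v in((583,413),(657,377))]; d=e[1]-e[0]; print("pin",np.mean(e,0),np.degrees(np.arctan2(d[1],d[0])),np.hypot(*d))
print("plunger",ray(s,240+(620-400)/3,190+350/3,.083))
```

```text
[ 0.5556 -0.1488  0.1713]
[ 0.49540261 -0.1582059 ] [ 0.59172474 -0.19851424] [ 0.57332178 -0.08732446]
len(104) 0.10441606756008773 disc yaw -43.70805775360932
yaw -52.7080577536093
centre [ 0.55466391 -0.14881983] [ 0.55396552 -0.15188548] [ 0.47390053 -0.21422073] [ 0.57022267 -0.25452907] top: [array([ 0.53556256, -0.04069571]), array([ 0.5518197 , -0.14333929]), array([ 0.63258308, -0.0779384 ])]
plate [ 0.48222613 -0.16122013  0.1632987 ] [ 0.62799129 -0.15250564  0.1632987 ] [ 0.5520139  -0.08031059  0.1632987 ] [ 0.55714176 -0.2227579   0.1632987 ]
pin [ 0.5565223  -0.15552199] 36.904313389862445 0.04586671869257691
plunger [ 0.55563746 -0.15310017  0.083     ]
```

```bash
python3 -m crank '[[[0,0,20],[0,0,0],1],[[0,0,36],[0,0,0],1],[[0,0,44],[0,0,0],1],[[0,0,46],[0,0,0],1],[[0,0,48],[0,0,0],1],[[0,0,50],[0,0,0],1],[[0,0,52],[0,0,0],1],[[0,0,52],[0,0,0],1]]'; python3 -m crank '[[[0,0,2],[0,0,0],1],[[0,0,4],[0,0,0],1],[[0,0,6],[0,0,0],1],[[0,0,8],[0,0,0],1],[[0,0,8],[0,0,0],1]]'
```

```text
time: 8.2
eef_pos: [0.5554, -0.15, 0.1192]
tool_rot: [[-0.63, 0.777, -0.0], [0.777, 0.63, 0.0], [0.0, -0.0, -1.0]]
ft_force: [1.0, 0.5, -5.4]
width: 0.27
time: 8.82
eef_pos: [0.5557, -0.1504, 0.1112]
tool_rot: [[-0.629, 0.777, 0.0], [0.777, 0.629, -0.0], [-0.001, 0.0, -1.0]]
ft_force: [2.0, -2.5, -6.6]
width: 0.267
```

```bash
python3 -m crank '[[[0,0,2],[0,0,0],1],[[0,0,4],[0,0,0],1],[[0,0,6],[0,0,0],1],[[0,0,6],[0,0,0],1]]'; python3 -m crank '[[[0,0,1],[0,0,0],1],[[0,0,2],[0,0,0],1],[[0,0,3],[0,0,0],1],[[0,0,3],[0,0,0],1]]'
```

```text
time: 9.32
eef_pos: [0.5556, -0.1503, 0.1052]
tool_rot: [[-0.629, 0.777, 0.0], [0.777, 0.629, -0.0], [-0.001, 0.0, -1.0]]
ft_force: [3.7, -3.0, -7.2]
width: 0.273
time: 9.82
eef_pos: [0.5557, -0.1503, 0.1023]
tool_rot: [[-0.629, 0.777, 0.0], [0.777, 0.629, -0.0], [-0.001, 0.0, -1.0]]
ft_force: [3.2, -3.9, -5.0]
width: 0.267
```

```bash
python3 -m crank '[[[-1,0,0],[0,0,0],1],[[-1,0,0],[0,0,0],1],[[-1,0,0],[0,0,0],1]]'; python3 -m crank '[[[-1,0,0],[0,0,0],1],[[-1,0,0],[0,0,0],1],[[-1,0,0],[0,0,0],1]]'; python3 -c "
from h import *
for i in range(6):
  t=cam('top');s=monitor.get_state();print(np.round(s['eef_pos'],4),np.round(s['ft_force'],1),np.round(s['moment'],2))"
```

```text
time: 10.2
eef_pos: [0.5558, -0.1506, 0.1021]
tool_rot: [[-0.63, 0.777, -0.001], [0.777, 0.63, 0.0], [0.001, -0.0, -1.0]]
ft_force: [0.7, -2.9, -3.8]
width: 0.276
time: 10.58
eef_pos: [0.5563, -0.1511, 0.102]
tool_rot: [[-0.63, 0.777, -0.001], [0.777, 0.63, 0.001], [0.001, -0.0, -1.0]]
ft_force: [0.8, -0.2, -4.8]
width: 0.273
[ 0.5564 -0.1512  0.1021] [-0.1 -0.2 -5.4] [-0.04  0.02  0.01]
[ 0.5565 -0.1513  0.1021] [-0.8  0.9 -5.8] [-0.01 -0.02  0.05]
[ 0.5566 -0.1514  0.1022] [-0.2 -0.1 -5.6] [-0.03  0.01  0.02]
[ 0.5567 -0.1514  0.1023] [-0.2 -0.2 -5.5] [ 0.01 -0.04  0.1 ]
[ 0.5567 -0.1515  0.1023] [-0.7  0.3 -5.3] [-0.02 -0.04  0.04]
[ 0.5567 -0.1515  0.1023] [ 0.6 -1.1 -4. ] [-0.04 -0.04 -0.02]
```

```bash
python3 -m crank '[[[-1,0,0],[0,0,0],1],[[-2,0,0],[0,0,0],1],[[-2,0,0],[0,0,0],1],[[-2,0,0],[0,0,0],1]]'; python3 -m crank '[[[0,0,1],[0,0,0],1],[[0,0,2],[0,0,0],1],[[0,0,3],[0,0,0],1],[[0,0,3],[0,0,0],1]]'
```

```text
time: 11.38
eef_pos: [0.558, -0.1532, 0.1023]
tool_rot: [[-0.629, 0.777, -0.0], [0.777, 0.629, 0.0], [0.0, 0.0, -1.0]]
ft_force: [-0.7, -0.4, -5.8]
width: 0.267
time: 11.88
eef_pos: [0.5579, -0.1531, 0.0992]
tool_rot: [[-0.63, 0.777, -0.0], [0.777, 0.63, 0.0], [0.0, -0.0, -1.0]]
ft_force: [0.1, 0.5, -5.0]
width: 0.272
```

```bash
python3 -m crank '[[[0,0,1],[0,0,0],1],[[0,0,2],[0,0,0],1],[[0,0,3],[0,0,0],1],[[0,0,3],[0,0,0],1]]'; python3 -m crank '[[[0,0,1],[0,0,0],1],[[0,0,2],[0,0,0],1],[[0,0,2],[0,0,0],1]]'
```

```text
time: 12.38
eef_pos: [0.5579, -0.1532, 0.0962]
tool_rot: [[-0.629, 0.777, -0.0], [0.777, 0.629, 0.0], [0.0, -0.0, -1.0]]
ft_force: [0.2, 0.8, -5.0]
width: 0.271
time: 12.75
eef_pos: [0.5582, -0.1532, 0.0946]
tool_rot: [[-0.629, 0.777, 0.0], [0.777, 0.629, 0.0], [-0.0, 0.0, -1.0]]
ft_force: [-1.7, -0.1, -0.8]
width: 0.267
```

```bash
python3 -m crank '[[[0,0,0.5],[0,0,0],1],[[0,0,1],[0,0,0],1],[[0,0,1],[0,0,0],1]]'; python3 -m crank '[[[0,0,0.5],[0,0,0],1],[[0,0,1],[0,0,0],1],[[0,0,1],[0,0,0],1]]'
```

```text
time: 13.12
eef_pos: [0.5582, -0.1532, 0.0934]
tool_rot: [[-0.629, 0.777, 0.0], [0.777, 0.629, -0.0], [-0.0, 0.0, -1.0]]
ft_force: [-1.1, -0.2, 0.7]
width: 0.27
time: 13.5
eef_pos: [0.5581, -0.1532, 0.0923]
tool_rot: [[-0.63, 0.777, 0.0], [0.777, 0.63, -0.0], [-0.0, 0.0, -1.0]]
ft_force: [-0.2, 0.4, 0.6]
width: 0.272
```

```bash
python3 -m crank '[[[0,0,1],[0,0,0],1],[[0,0,2],[0,0,0],1],[[0,0,2],[0,0,0],1]]'; python3 -m crank '[[[0,0,1],[0,0,0],1],[[0,0,2],[0,0,0],1],[[0,0,2],[0,0,0],1]]'; python3 -m crank '[[[0,0,0.5],[0,0,0],1],[[0,0,1],[0,0,0],1],[[0,0,1],[0,0,0],1]]'
```

```text
time: 13.88
eef_pos: [0.558, -0.1532, 0.0902]
tool_rot: [[-0.63, 0.777, 0.0], [0.777, 0.63, -0.0], [-0.0, 0.0, -1.0]]
ft_force: [-0.0, -0.4, -0.7]
width: 0.27
time: 14.25
eef_pos: [0.558, -0.1531, 0.0882]
tool_rot: [[-0.63, 0.777, 0.0], [0.777, 0.63, -0.0], [-0.0, 0.0, -1.0]]
ft_force: [-0.1, -0.4, -0.5]
width: 0.271
time: 14.62
eef_pos: [0.558, -0.1532, 0.0873]
tool_rot: [[-0.629, 0.777, 0.0], [0.777, 0.629, -0.0], [-0.0, 0.0, -1.0]]
ft_force: [0.0, 0.0, 0.4]
width: 0.269
```

```bash
python3 -m crank '[[[0,0,0.5],[0,0,0],1],[[0,0,1],[0,0,0],1],[[0,0,1],[0,0,0],1]]'; python3 -m crank '[[[0,0,0.5],[0,0,0],1],[[0,0,0.5],[0,0,0],1],[[0,0,0.5],[0,0,0],1]]'
```

```text
time: 15.0
eef_pos: [0.558, -0.1532, 0.0863]
tool_rot: [[-0.629, 0.777, -0.0], [0.777, 0.629, 0.0], [0.0, 0.0, -1.0]]
ft_force: [0.2, 0.1, -1.4]
width: 0.268
time: 15.38
eef_pos: [0.558, -0.1532, 0.0861]
tool_rot: [[-0.629, 0.777, 0.0], [0.777, 0.629, 0.0], [-0.0, 0.0, -1.0]]
ft_force: [-1.5, 0.7, 6.1]
width: 0.271
```

```bash
python3 -m crank '[[[0,0,-0.5],[0,0,0],1],[[0,0,-0.5],[0,0,0],1]]'
python3 - <<'E'
from h import *
print(np.round(monitor.get_state()["joints"],1),monitor.get_state()["ft_force"])
s=cam("side"); cv2.imwrite("pics/c5.png",crop(s,210,190,200,150,4))
E
```

```text
time: 15.62
eef_pos: [0.558, -0.1531, 0.0862]
tool_rot: [[-0.63, 0.777, -0.0], [0.777, 0.63, -0.0], [0.0, -0.0, -1.0]]
ft_force: [0.5, -0.8, 0.7]
width: 0.271
[ -4.4  30.6  20.4 107.  -14.6  44.9  62.9] [ 0.54061535 -0.81916248  0.72447383]
```

View pics/c5.png

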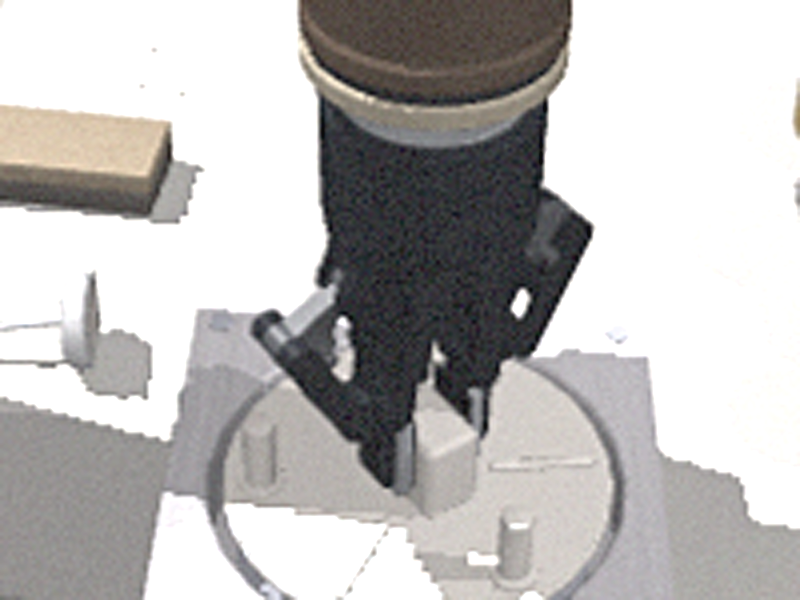

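The disc sits flush in the well: the plate ellipse is inside the rim at about (415,480), concentric with it. Now I probe the side play to centre it before turning.

```bash
python3 -m crank '[[[-1.5,0,0],[0,0,0],1],[[-1.5,0,0],[0,0,0],1]]' |egrep 'pos|ft'; python3 -m crank '[[[3,0,0],[0,0,0],1],[[3,0,0],[0,0,0],1],[[3,0,0],[0,0,0],1]]'|egrep 'pos|ft';  python3 -m crank '[[[-1.5,1.5,0],[0,0,0],1],[[-1.5,1.5,0],[0,0,0],1],[[-1.5,1.5,0],[0,0,0],1]]'|egrep 'pos|ft'; python3 -m crank '[[[0,-3,0],[0,0,0],1],[[0,-3,0],[0,0,0],1],[[0,-3,0],[0,0,0],1]]'|egrep 'pos|ft'; python3 -m crank '[[[0,1.5,0],[0,0,0],1],[[0,1.5,0],[0,0,0],1],[[0,1.5,0],[0,0,0],1]]'|egrep 'pos|ft'
```

```text
eef_pos: [0.5584, -0.1536, 0.0862]
ft_force: [-2.6, 3.4, 5.2]
eef_pos: [0.5572, -0.1523, 0.0862]
ft_force: [1.4, -0.8, -2.5]
eef_pos: [0.558, -0.1524, 0.0862]
ft_force: [-5.6, -0.5, 4.9]
eef_pos: [0.557, -0.1539, 0.0862]
ft_force: [-0.8, 0.8, -1.2]
eef_pos: [0.5578, -0.1535, 0.0862]
ft_force: [-1.3, -1.2, -1.1]
```

```bash
python3 -m crank '[[[0.5,-0.7,0],[0,0,0],1],[[0.5,-0.7,0],[0,0,0.1],1],[[0.5,-0.7,0],[0,0,0.25],1],[[0.5,-0.7,0],[0,0,0.4],1],[[0.5,-0.7,0],[0,0,0.55],1],[[0.5,-0.7,0],[0,0,0.7],1],[[0.5,-0.7,0],[0,0,0.8],1],[[0.5,-0.7,0],[0,0,0.8],1]]'; python3 -c "
from h import *
s=monitor.get_state();R=np.array(s['tool_rot']);print('tool f',R.T@s['ft_force'],'m',s['moment'])"
```

```text
time: 18.42
eef_pos: [0.5563, -0.1546, 0.0863]
tool_rot: [[0.121, 0.993, -0.001], [0.993, -0.121, -0.002], [-0.002, -0.001, -1.0]]
ft_force: [-4.0, -4.6, 0.7]
width: 0.274
tool f [-5.01539666 -3.39314114 -0.63953019] m [-1.03050633  0.89234011 -0.05721132]
```

```bash
cat > f.py <<'E'
from h import *
s=monitor.get_state();R=np.array(s['tool_rot']);print('tool f',(R.T@s['ft_force']).round(1),'m',np.round(s['moment'],2),'p',np.round(s['eef_pos'],4),'yawy',np.degrees(np.arctan2(R[1,1],R[0,1])).round(1),'j7',s['joints'][6].round(1),s['time'])
E
python3 -m crank '[[[-1.2,-0.9,0],[0,0,0],1],[[-1.2,-0.9,0],[0,0,0],1],[[-1.2,-0.9,0],[0,0,0],1]]' >/dev/null; python3 f.py
```

```text
tool f [-3.1 -1.1  3.6] m [-0.83  0.15 -0.02] p [ 0.5562 -0.1545  0.0863] yawy -6.8 j7 26.4 18.8
```

```bash
python3 -m crank '[[[-1.8,-0.5,0],[0,0,0],1],[[-1.8,-0.5,0],[0,0,0],1],[[-1.8,-0.5,0],[0,0,0],1]]' >/dev/null; python3 f.py; python3 -m crank '[[[-0.5,-0.5,0],[0,0,0],1],[[-0.5,-0.5,0],[0,0,0],1]]' >/dev/null; python3 f.py
```

```text
tool f [2.1 1.6 3.2] m [ 0.47 -0.42  0.07] p [ 0.5558 -0.1551  0.0863] yawy -6.8 j7 26.6 19.175
tool f [5.3 2.  3.1] m [ 1.01 -0.64  0.03] p [ 0.5553 -0.1554  0.0864] yawy -6.8 j7 26.6 19.425
```

```bash
cat > arc.py <<'E'
import numpy as np,sys
bx,by,cx,cy,end,n=map(float,sys.argv[1:])
for t in np.linspace(end/n,end,int(n)):
    x=cx-(cx*np.cos(t)-cy*np.sin(t)); y=cy-(cx*np.sin(t)+cy*np.cos(t)); print(round(bx+x,1),round(by+y,1),round(t,2))
E
python3 arc.py 1.0 .6 2.5 -1.4 1.5 10
```

```text
0.8 0.2 0.15
0.7 -0.2 0.3
0.6 -0.6 0.45
0.6 -1.1 0.6
0.7 -1.5 0.75
0.8 -1.9 0.9
1.0 -2.3 1.05
1.3 -2.6 1.2
1.6 -2.9 1.35
1.9 -3.2 1.5
```

```bash
python3 -m crank '[[[1,0.6,0],[0,0,0],1],[[0.8,0.2,0],[0,0,0.15],1],[[0.7,-0.2,0],[0,0,0.3],1],[[0.6,-0.6,0],[0,0,0.45],1],[[0.6,-1.1,0],[0,0,0.6],1],[[0.7,-1.5,0],[0,0,0.75],1],[[0.8,-1.9,0],[0,0,0.8],1],[[0.8,-1.9,0],[0,0,0.8],1]]' >/dev/null; python3 f.py
```

```text
tool f [ 2.8 -2.5  2.1] m [ 0.81 -0.09 -0.05] p [ 0.5529 -0.1551  0.0863] yawy -52.6 j7 -9.6 20.425
```

```bash
python3 -m crank '[[[0.8,-1.2,0],[0,0,0.15],1],[[0.7,-1.6,0],[0,0,0.3],1],[[0.6,-2,0],[0,0,0.45],1],[[0.6,-2.5,0],[0,0,0.6],1],[[0.7,-2.9,0],[0,0,0.75],1],[[0.8,-3.3,0],[0,0,0.9],1],[[0.8,-3.3,0],[0,0,0.9],1]]' >/dev/null; python3 f.py
```

```text
tool f [-2.2 -2.3  1.1] m [ 0.45  0.34 -0.01] p [ 0.5512 -0.1526  0.0862] yawy -104.1 j7 -50.6 21.3
```

```bash
python3 -m crank '[[[-1,-1.2,0],[0,0,0.15],1],[[-1.1,-1.6,0],[0,0,0.3],1],[[-1.2,-2,0],[0,0,0.45],1],[[-1.2,-2.5,0],[0,0,0.6],1],[[-1.1,-2.9,0],[0,0,0.75],1],[[-1,-3.1,0],[0,0,0.84],1],[[-1,-3.1,0],[0,0,0.84],1]]' >/dev/null; python3 f.py; python3 -m crank '[[[0,0,0],[0,0,0],0.2],[[0,0,0],[0,0,0],0.2],[[0,0,0],[0,0,0],0.2]]'; python3 f.py; python3 -c "
from h import *
print(np.round(monitor.get_state()['joints'],1))"
```

```text
tool f [ 0.7 -0.5  3.6] m [ 0.01 -0.15 -0.01] p [ 0.5515 -0.1495  0.0863] yawy -152.1 j7 -90.7 22.175
time: 22.55
eef_pos: [0.5515, -0.1492, 0.0865]
tool_rot: [[0.465, -0.885, 0.0], [-0.885, -0.465, 0.0], [0.0, -0.0, -1.0]]
ft_force: [0.1, -0.5, 0.0]
width: 0.4
tool f [ 0.5  0.2 -0. ] m [ 0.06  0.   -0.02] p [ 0.5515 -0.1492  0.0865] yawy -152.3 j7 -90.9 22.55
[-32.3  49.1  70.8 110.2 -53.5  62.7 -90.9]
```

```bash
python3 -m crank '[[[0,0,-25],[0,0,0],0.1],[[0,0,-50],[0,0,0],0],[[0,0,-50],[0,0,-0.18],0],[[0,0,-50],[0,0,-0.36],0],[[0,0,-50],[0,0,-0.54],0],[[0,0,-50],[0,0,-0.72],0],[[0,0,-50],[0,0,-0.9],0],[[0,0,-50],[0,0,-1.08],0],[[0,0,-50],[0,0,-1.26],0],[[0,0,-50],[0,0,-1.44],0],[[0,0,-50],[0,0,-1.57],0],[[0,0,-50],[0,0,-1.57],0]]' >/dev/null; python3 f.py;  python3 -c "
from h import *
print(np.round(monitor.get_state()['joints'],1))
t=cam('side');cv2.imwrite('pics/c6.png',crop(t,210,190,200,150,4))"
```

```text
tool f [-0.7  0.3 -0. ] m [-0.06  0.    0.03] p [ 0.5514 -0.1493  0.1366] yawy -62.4 j7 -23.3 24.05
[-23.4  32.2  49.1 107.  -29.7  54.5 -23.3]
```

View pics/c6.png

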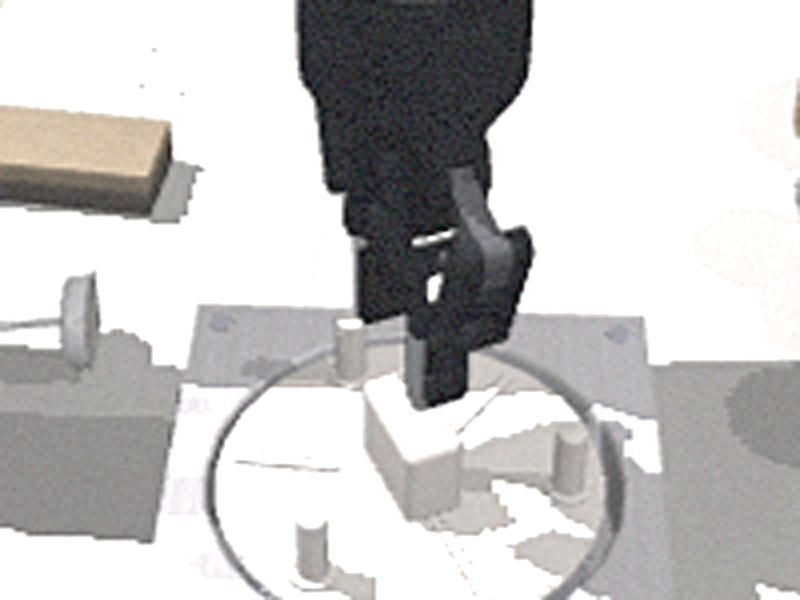

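The disc is flush. Its pegs are now at crop (348,325), (570,435) and (312,522), about 190° round from before. I'll measure the exact centre and yaw.

Run:
```python
from h import *
s=cam("side")
P=np.array([ray(s,210+x/4,190+y/4,.110)[:2] for x,y in((348,322),(570,430),(312,518))]);c=P.mean(0);print(c)
for p in P:print(np.hypot(*(p-c)),np.degrees(np.arctan2(*(p-c)[::-1])))
print(monitor.get_state()['eef_pos'], to([.5545,-.1513,.0863],27.9))
```

```text
[ 0.55428893 -0.15483284]
0.058629194364390055 118.77449533578584
0.05918244200712085 -0.599879958615305
0.05946388751871752 -121.37289231489119
[ 0.55142711 -0.14916697  0.13636357] [[1.7, 3.3, 50.1], np.float64(1.5625)]
```

```bash
python3 -m crank '[[[0,0,0],[0,0,-0.18],0],[[0,0,0],[0,0,-0.36],0],[[0,0,0],[0,0,-0.54],0],[[0,0,0],[0,0,-0.72],0],[[2.9,3.2,0],[0,0,-0.9],0],[[2.9,3.2,0],[0,0,-1.08],0],[[2.9,3.2,0],[0,0,-1.26],0],[[2.9,3.2,0],[0,0,-1.44],0],[[2.9,3.2,0],[0,0,-1.57],0],[[2.9,3.2,20],[0,0,-1.57],0],[[2.9,3.2,40],[0,0,-1.57],0],[[2.9,3.2,50],[0,0,-1.57],0]]' >/dev/null; python3 f.py; python3 -m crank '[[[0,0,0],[0,0,0],0.4],[[0,0,0],[0,0,0],1],[[0,0,0],[0,0,0],1],[[0,0,0],[0,0,0],1]]' 60|tail -2; python3 f.py
```

```text
tool f [-0.8 -0.3  0.1] m [ 0.04 -0.01  0.01] p [ 0.5549 -0.1506  0.0851] yawy 27.4 j7 52.4 25.65
ft_force: [-1.1, 1.2, -4.8]
width: 0.268
tool f [ 1.6 -0.4  4.8] m [ 0.18  0.21 -0.02] p [ 0.5554 -0.1504  0.0864] yawy 27.6 j7 52.5 26.15
```

```bash
python3 arc.py 0 0 -.4 -1.2 1.5 10
```

```text
-0.2 0.0 0.15
-0.4 0.1 0.3
-0.6 0.1 0.45
-0.7 0.0 0.6
-0.9 -0.0 0.75
-1.1 -0.1 0.9
-1.2 -0.3 1.05
-1.4 -0.4 1.2
-1.5 -0.5 1.35
-1.6 -0.7 1.5
```

```bash
python3 -m crank '[[[-0.2,0,0],[0,0,0.15],1],[[-0.4,0.1,0],[0,0,0.3],1],[[-0.6,0.1,0],[0,0,0.45],1],[[-0.7,0,0],[0,0,0.6],1],[[-0.9,0,0],[0,0,0.75],1],[[-1,-0.1,0],[0,0,0.9],1],[[-1,-0.1,0],[0,0,0.9],1]]' >/dev/null; python3 f.py
```

```text
tool f [-0.5  0.4  4.7] m [-0.   -0.02 -0.03] p [ 0.5561 -0.1514  0.0863] yawy -23.9 j7 11.5 27.025
```

```bash
python3 -m crank '[[[-0.2,0,0],[0,0,0.15],1],[[-0.4,0.1,0],[0,0,0.3],1],[[-0.6,0.1,0],[0,0,0.45],1],[[-0.7,0,0],[0,0,0.6],1],[[-0.9,0,0],[0,0,0.75],1],[[-1,-0.1,0],[0,0,0.9],1],[[-1.2,-0.3,0],[0,0,1],1],[[-1.2,-0.3,0],[0,0,1],1]]' >/dev/null; python3 f.py; python3 -m crank '[[[-0.2,0,0],[0,0,0.15],1],[[-0.4,0.1,0],[0,0,0.3],1],[[-0.6,0.1,0],[0,0,0.45],1],[[-0.7,0,0],[0,0,0.6],1],[[-0.9,0,0],[0,0,0.75],1],[[-1,-0.1,0],[0,0,0.9],1],[[-1.1,-0.2,0],[0,0,0.98],1],[[-1.1,-0.2,0],[0,0,0.98],1]]' >/dev/null; python3 f.py;python3 -c "
from h import *
print(np.round(monitor.get_state()['joints'],1))"
```

```text
tool f [0.4 0.  5.3] m [-0.06 -0.19  0.01] p [ 0.5555 -0.1524  0.0863] yawy -81.1 j7 -33.5 28.025
tool f [1.1 0.4 5.3] m [-0.3  -0.17  0.02] p [ 0.5542 -0.1527  0.0863] yawy -137.2 j7 -78.6 29.025
[-30.5  46.6  66.7 109.6 -50.4  59.9 -78.6]
```

```bash
python3 -m crank '[[[0,0,0],[0,0,0],-0.4],[[0,0,0],[0,0,0],-0.4],[[0,0,0],[0,0,0],-0.4]]'|tail -2; python3 -m crank '[[[0.1,-0.4,0],[0,0,-0.15],-0.4],[[0.2,-0.8,0],[0,0,-0.33],-0.4],[[0.2,-1,0],[0,0,-0.51],-0.4],[[0.3,-1.2,0],[0,0,-0.69],-0.4],[[0.3,-1.4,0],[0,0,-0.87],-0.4],[[0.3,-1.6,0],[0,0,-1.05],-0.4],[[0.4,-1.8,0],[0,0,-1.23],-0.4],[[0.4,-1.9,0],[0,0,-1.41],-0.4],[[0.4,-2,0],[0,0,-1.57],-0.4],[[0.4,-2,0],[0,0,-1.57],-0.4]]' | tail -2; python3 f.py; python3 -m crank '[[[0,0,0],[0,0,0],0],[[0,0,0],[0,0,0],0.3],[[0,0,0],[0,0,0],0.6],[[0,0,0],[0,0,0],0.6]]' 40|tail -2; python3 f.py
```

```text
ft_force: [-0.5, 0.8, -0.0]
width: 0.7
ft_force: [-0.4, 0.7, -0.0]
width: 0.703
tool f [ 0.2 -0.8  0. ] m [ 0.   -0.02 -0.04] p [ 0.5558 -0.1516  0.0866] yawy -47.5 j7 -6.9 30.65
ft_force: [-2.9, 1.2, 6.4]
width: 0.531
tool f [-1.4 -2.9 -6.4] m [ 0.18  0.49 -0.07] p [ 0.5556 -0.1512  0.0866] yawy -47.7 j7 -7.0 31.15
```

```bash
python3 -m crank '[[[-0.1,-0.3,0],[0,0,0.1],0.6],[[-0.2,-0.4,0],[0,0,0.2],0.6],[[-0.4,-0.4,0],[0,0,0.3],0.6],[[-0.5,-0.5,0],[0,0,0.4],0.6],[[-0.6,-0.6,0],[0,0,0.5],0.6],[[-0.7,-0.6,0],[0,0,0.55],0.6],[[-0.7,-0.6,0],[0,0,0.55],0.6]]' |tail -2; python3 f.py; python3 -m crank '[[[0,0,0],[0,0,0],-0.2],[[0,0,0],[0,0,0],-0.2],[[0,0,0],[0,0,0],-0.2],[[0,0,0],[0,0,0],-0.2]]'|tail -2; python3 -m crank '[[[0,0,-30],[0,0,0],-0.2],[[0,0,-60],[0,0,0],-0.2],[[0,0,-60],[0,0,0],1],[[0,0,-60],[0,0,0],1],[[0,0,-60],[0,0,0],1],[[0,0,-60],[0,0,0],1]]' 60; python3 -c "
from h import *
t=cam('side');cv2.imwrite('pics/c7.png',crop(t,210,210,200,150,4))"
```

```text
ft_force: [0.9, 0.0, 3.7]
width: 0.533
tool f [ 0.9  0.2 -3.7] m [-0.04 -0.23 -0.03] p [ 0.5555 -0.1516  0.0866] yawy -79.1 j7 -31.8 32.025
ft_force: [-0.9, -0.3, 0.3]
width: 0.602
time: 33.28
eef_pos: [0.5544, -0.1513, 0.1457]
tool_rot: [[0.982, 0.19, -0.001], [0.19, -0.982, 0.0], [-0.001, -0.0, -1.0]]
ft_force: [0.6, -1.0, -0.2]
width: 0.004
```

View pics/c7.png

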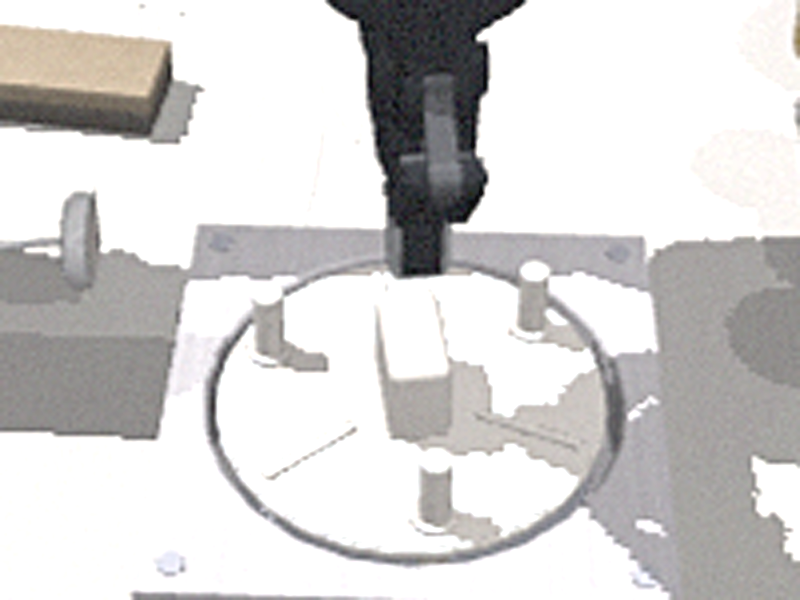

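The disc looks flush in the well, with its pegs at crop (268,297), (535,270) and (433,460), so total turn is about 388°. As a last check I'll press the bar top lightly with the shut fingers. Home puts the bar top at z = 0.114.

```bash
python3 -m crank '[[[0,0,15],[0,0,0],1],[[0,0,26],[0,0,0],1],[[0,0,29],[0,0,0],1],[[0,0,30],[0,0,0],1],[[0,0,30],[0,0,0],1]]' |egrep 'pos|ft'; python3 -m crank '[[[0,0,1],[0,0,0],1],[[0,0,1],[0,0,0],1]]' |egrep 'pos|ft'; python3 -m crank '[[[0,0,0.7],[0,0,0],1],[[0,0,0.7],[0,0,0],1]]' |egrep 'pos|ft'
```

```text
eef_pos: [0.555, -0.1515, 0.1165]
ft_force: [0.4, 0.0, 0.2]
eef_pos: [0.5549, -0.1514, 0.1154]
ft_force: [0.9, -0.2, -0.7]
eef_pos: [0.5548, -0.1514, 0.1146]
ft_force: [-0.4, -1.1, -0.1]
```

```bash
python3 -m crank '[[[0,0,0.7],[0,0,0],1],[[0,0,0.7],[0,0,0],1]]' |egrep 'pos|ft'; python3 -m crank '[[[0,0,0.5],[0,0,0],1],[[0,0,0.5],[0,0,0],1]]' |egrep 'pos|ft'
```

```text
eef_pos: [0.5549, -0.1514, 0.1142]
ft_force: [-0.7, 1.5, 3.8]
eef_pos: [0.5549, -0.1515, 0.1141]
ft_force: [-3.8, 1.6, 10.3]
```

Contact is at z = 0.1141 and firm at 10 N, so the disc is fully home. Backing off and handing in.

```bash
python3 -m crank '[[[0,0,-5],[0,0,0],1],[[0,0,-50],[0,0,0],1],[[0,0,-100],[0,0,0],1],[[0,0,-150],[0,0,0],1],[[0,0,-150],[0,0,0],1],[[0,0,-150],[0,0,0],1]]'; python3 -c "
from workcell import job; print(job.finish_job())"
```

```text
time: 35.7
eef_pos: [0.5546, -0.151, 0.2629]
tool_rot: [[0.982, 0.191, -0.0], [0.191, -0.982, 0.001], [-0.0, -0.001, -1.0]]
ft_force: [-0.1, 0.7, -1.1]
width: -0.0
the job is handed in; nothing more can be done
None
```

The ejector disc is back on the spindle, fully home in the well, and it turned freely through just over a full turn. I handed the job in at 35.7 s with the arm clear of everything.

- **Fitting:** I gripped the disc by its bar and set its angle to the cross pin from the camera images. It went over the shaft with about 6 N of plunger resistance and no riding on the pin. The contact force at the bottom was about 11 N, well under forcing.
- **Turning:** I turned it about 388° clockwise by the bar, in three holds (191° + 165° + 31°). It ran freely. The side force on the wrist peaked at about 6 N in the first hold, because my grip was a few millimetres off the spindle axis; I re-centred, and the second hold stayed near 1 N.
- **Last checks:** The last picture shows the plate flush in the well. A light press on the bar met firm contact at z = 0.1141 m under 10 N; fully home is 0.114 m.
- **Not checked directly:** The spindle's own angle isn't reported and the disc hides the pin. The full turn is therefore inferred from the tool angles and peg positions, with about 28° to spare against up to 12° of hub play.
- **Disagreements:** One camera estimate of the disc's centre was about 3 mm off the position found by contact. I went by the contact.

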